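# Sort the watchmaker's parts tubes and tins

## Robot

A 7-joint arm with a two-finger parallel gripper is mounted at the origin on the work surface. World frame = base frame: x ahead of the robot, y to its left, z up, the work surface at z = 0. Lengths are in m, angles in degrees, forces in N, time in s.
With the tool pointing down it reaches from about 0.425 to 0.95 m from the base axis. Payload 4.7 kg.
Tool frame: the origin (TCP) lies midway between the tips of the shut fingers; the grasp point (between the pads) lies 19 mm behind it; x points along the fingers, z is the direction in which the jaws open and shut, and the axes are right-handed (so a half turn about x gives the same grasp; the last joint's range is limited). The gripper opens to 85 mm and grips with 20 to 120 N. Pads are 22 mm wide; open, the fingers measure 114 mm over their backs; the gripper's body (76 mm by 85 mm) begins 54 mm behind the grasp point. The pads swing forward as they close: fully open they stand 13 mm farther back than shut.
Start: joints at [70.938, 26.849, -2.785, 87.806, 1.381, 65.374, -4.715], TCP at [0.202, -0.644, 0.231] pointing down, gripper open.
Joint ranges: [-148.3, 148.3], [-19.14, 114.17], [-79.39, 73.82], [5.75, 140.21], [-59.74, 239.74], [12.07, 113.84], [-152.46, 152.46]. Speed limits (degrees/s): [147.25, 147.25, 180, 180, 180, 180, 180].

## Interface

Orientations are given as a 3x3 rotation matrix whose columns are the frame's x, y, z axes.
In Python, from cell import r gives the robot as it stands. The module is installed in compiled form; this text tells all that it offers.
- The arm moves only by the tool play_rows, never from a script. Its argument "series" is text: rows parted by semicolons, each of 5 numbers parted by spaces: the closure, from -1 (fully open) to 1 (shut), then the shift along the tool's x, y, z in cm, then the turn about the tool's x in rad. A call has 1 to 20 rows; each row is the pose to reach, as a shift and turn from the pose measured when the call began, along the tool's axes at that moment; what a row does not reach only later rows make up. A row lasts 1/8 s, in which the tool goes at most 62.5 mm and 10.7 degrees, less where a joint would pass 70% of its speed; a pose out of reach is approached as far as the arm can. A call with a gripper value outside its range is refused whole. The fingers move at their own pace and stop on an object; "force" is the grip in N (left out, the last holds). Time passes only in rows, so rows that repeat a pose let the fingers close. It gives the time, the measured TCP pose, the force and the opening at its end, in the units of the state.
- r.read_state(): the state, without advancing time (a new reading comes with each control period).
- r.read_camera(name): name is "scene" or "top" or "wrist"; returns the picture (400x640x3 uint8, red, green, blue); there is no depth.
- r.camera_params(name): a dict with "mtx" (3x3 intrinsics, pixels), "k1" (the pictures are not rectified: a ray, as slopes to the right and down, at radius r is drawn at 1 + k1 r^2 times it, then the intrinsics apply), "extrinsics" (4x4, takes a point from camera to world coordinates). Camera axes: x right, y down, z forward; pixel columns grow to the right and rows downward; lengths in m; the calibration is good to about 2 mm. A picture is of the moment at which its call begins: read the wrist's pose just before it. camera_params takes no time and is no camera call; for the wrist camera it gives the pose at the moment of the call.
- r.close_job(): hands the job in, once; it reports no verdict.
The state is a dict: "t": time; "joints": joint angles; "qd": joint speeds; "tau": joint torques, N m; "eef_pos": TCP position; "ee_rot": TCP orientation; "ft_force": force on the tool from outside, world axes, zero at the start; "torque": the same for the moment, N m; "opening": opening from 0.0 (shut) to 1.0 (fully open).
Only numpy, scipy, OpenCV 4.12 (cv2) and the standard library are available. Lean on these libraries where they do the work, as an engineer would, in place of code of your own. Each camera call takes 0.05 s, during which the arm holds its last target. There are 200 camera calls.

## Task

Tidy the watch bench: stand the three capped parts tubes upright, packed side by side on the floor of the round pot, and set the red-lidded tin flat in the tray with the red lining and the blue-lidded tin flat in the tray with the blue lining. Let go of everything, and leave the oil bottle and the black eyeglass where they are.

Things in the scene. Friction and masses are not known exactly. Their poses are not given: they have to be found in the camera images.
- tube_black: closed screw-cap parts tube, a plain upright cylinder 26 mm in diameter and 70 mm high, light grey with a black cap (the top 18 mm), about 45 g; loose, standing on the bench; origin at the centre of its underside, z up
- tube_yellow: closed screw-cap parts tube, a plain upright cylinder 26 mm in diameter and 70 mm high, light grey with a yellow cap (the top 18 mm), about 45 g; loose, standing on the bench; origin at the centre of its underside, z up
- tube_white: closed screw-cap parts tube, a plain upright cylinder 26 mm in diameter and 70 mm high, light grey with a white cap (the top 18 mm), about 45 g; loose, standing on the bench; origin at the centre of its underside, z up
- tin_red: round closed aluminium parts tin with a red lid, a plain cylinder 56 mm in diameter and 40 mm high, about 90 g; loose, standing on the bench; origin at the centre of its underside, z up
- tin_blue: round closed aluminium parts tin with a blue lid, a plain cylinder 56 mm in diameter and 40 mm high, about 90 g; loose, standing on the bench; origin at the centre of its underside, z up
- pot: open round aluminium pot with a black floor, fixed to the bench: 92 mm outside and 84 mm inside diameter, rim 26 mm above the bench, inner floor 5 mm above the bench; room for the three tubes side by side in a triangle; origin at the centre of its underside, z up
- tray_red: square shallow wooden tray with a red lining, fixed to the bench: 98 mm outside, 90 mm inside, wall 4 mm thick with its rim 12 mm above the bench, inner floor 4 to 5 mm above the bench; origin at the centre of its underside, x and y along its sides, z up
- tray_blue: square shallow wooden tray with a blue lining, fixed to the bench: 98 mm outside, 90 mm inside, wall 4 mm thick with its rim 12 mm above the bench, inner floor 4 to 5 mm above the bench; origin at the centre of its underside, x and y along its sides, z up
- oil_bottle: small amber oil bottle with a brown cap, 32 mm in diameter and 62 mm high, loose, to be left alone; origin at the centre of its underside
- loupe: black watchmaker's eyeglass standing on the bench, 38 mm in diameter and 30 mm high, loose, to be left alone; origin at the centre of its underside
There are look-alikes about, which are no part of the job. Leave any white look-alike of the tin_blue alone.

How it is judged:
By the outcome, as a careful person would: the job done as asked, in the order asked, and still so for the second after the job is handed in, with the robot touching nothing.
It also fails if it takes over 131 s, if anything falls off the work surface, if the arm or the gripper's body presses on something with over 40 N, if the wrist force passes 120 N, or if a joint passes its speed limit or range.

## Working session

There is one attempt and no reset: what is moved stays moved. The work goes in short steps, Python scripts to look and compute and a tool call to move; the robot and the scene stay as the last step left them, time stands still between calls to the robot, and variables do not carry over. Pictures are saved under pics/ and viewed, on a budget of 14 in all, crops included, one or two more only if the job needs it, and the job is handed in when it is done.

Besides the shell and the picture viewer there is one more tool, called after "Call:" as name(argument=value, ...), one argument or row to a line, values as JSON. play_rows: Moves the arm, as the interface text tells. Its arguments: {"type":"object","properties":{"series":{"type":"string"},"force":{"type":"number"}},"required":["series"]}

```bash
mkdir -p pics
python3 - <<'E'
from cell import r
import cv2
s=r.read_state()
print(s)
for n in("scene","top"):
    im=r.read_camera(n);cv2.imwrite(f"pics/{n}0.png",im[:,:,::-1]);p=r.camera_params(n);print(n,p)
E
```

```text
{'t': 0.0, 'joints': array([70.93860432, 26.89958089, -2.78425675, 87.87606358,  1.38012314,
       65.37576445, -4.71618632]), 'qd': array([-0.0231033 ,  0.07989718, -0.02393187,  0.02236316, -0.04220223,
       -0.02477359, -0.0006635 ]), 'tau': array([-4.07702817e-05, -5.10303533e+01, -4.67630255e-02, -2.37715888e+01,
        1.07095245e-02,  7.64349592e-03, -3.99954587e-06]), 'eef_pos': array([ 0.20174427, -0.64350753,  0.23021737]), 'ee_rot': array([[-6.78872985e-04,  9.54207222e-01,  2.99145644e-01],
       [ 1.94217039e-03,  2.99146407e-01, -9.54205248e-01],
       [-9.99997884e-01, -6.67923532e-05, -2.05631542e-03]]), 'ft_force': array([-0.13680466, -0.04646096, -0.28843591]), 'torque': array([ 0.00358956, -0.03749215, -0.01413346]), 'opening': 1.0009129891231054}
scene {'mtx': array([[504.83989733,   0.        , 326.63073923],
       [  0.        , 504.83989733, 195.54927472],
       [  0.        ,   0.        ,   1.        ]]), 'k1': -0.04996512588337425, 'extrinsics': array([[-0.04789955,  0.60595954, -0.79405206,  1.47930465],
       [ 0.99885053,  0.0304939 , -0.036983  ,  0.10211961],
       [ 0.00180354, -0.79491079, -0.60672365,  0.74762985],
       [ 0.        ,  0.        ,  0.        ,  1.        ]])}
top {'mtx': array([[401.85410222,   0.        , 318.83444414],
       [  0.        , 401.85410222, 199.52107428],
       [  0.        ,   0.        ,   1.        ]]), 'k1': -0.0929888634791644, 'extrinsics': array([[ 2.00995262e-02, -9.83548248e-01,  1.79523960e-01,
         3.58204119e-01],
       [-9.99791745e-01, -2.04070948e-02,  1.33564259e-04,
         5.11493250e-02],
       [ 3.53219559e-03, -1.79489258e-01, -9.83753592e-01,
         1.09401578e+00],
       [ 0.00000000e+00,  0.00000000e+00,  0.00000000e+00,
         1.00000000e+00]])}
```

View pics/top0.png

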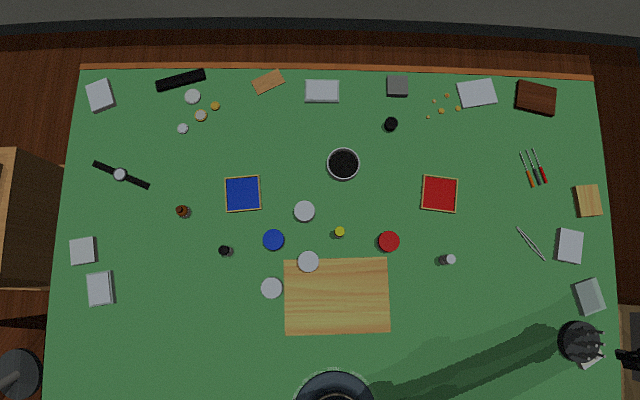

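View pics/scene0.png

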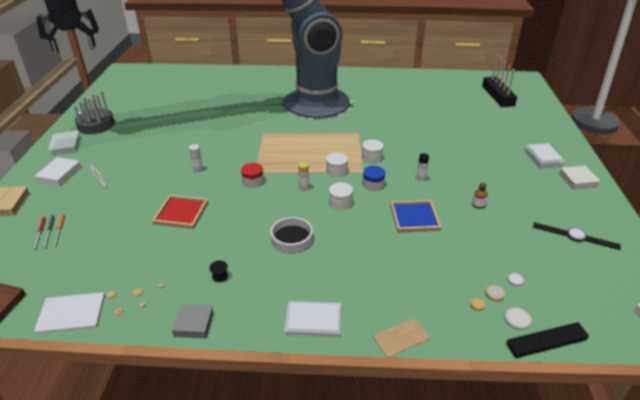

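Candidates (top view): 
- **Tubes:** black (224,250), yellow (340,231), white (448,259). The loupe at (390,124) could pass for the black tube, and the oil bottle at (182,211) for a tube.
- **Tins:** red (389,241), blue (273,239). The white look-alikes are at (304,211), (308,261) and (271,288).
- **Pot and trays:** pot (343,163), red tray (440,193), blue tray (243,193).

Next I measure these and check them in one crop.

```bash
cat > h.py <<'E'
import numpy as np, cv2
from cell import r
def ray(p,uv):
    K=p["mtx"];k=p["k1"]
    d=np.array([(uv[0]-K[0,2])/K[0,0],(uv[1]-K[1,2])/K[1,1]]);u=d.copy()
    for _ in range(20): u=d/(1+k*(u@u))
    E=p["extrinsics"];return E[:3,3],E[:3,:3]@np.r_[u,1]
def onz(p,uv,z):
    o,d=ray(p,uv);return (o+d*(z-o[2])/d[2])[:2]
def proj(p,X):
    E=p["extrinsics"];c=E[:3,:3].T@(np.asarray(X,float)-E[:3,3]);u=c[:2]/c[2]
    u=u*(1+p["k1"]*(u@u));return u*[p["mtx"][0,0],p["mtx"][1,1]]+p["mtx"][:2,2]
def blob(mask,seed):
    n,l,st,c=cv2.connectedComponentsWithStats(mask.astype(np.uint8))
    d=[1e9]+[np.hypot(*(c[i]-seed))+(1e6 if st[i,4]<12 else 0) for i in range(1,n)]
    i=int(np.argmin(d));return c[i],st[i]
def tocm(X):  # world target TCP -> tool-axis shift in cm
    s=r.read_state();return np.round(100*s["ee_rot"].T@(np.asarray(X)-s["eef_pos"]),2)
E
python3 - <<'E'
from h import *
im=cv2.imread("pics/top0.png");hsv=cv2.cvtColor(im,cv2.COLOR_BGR2HSV);H,S,V=[hsv[...,i].astype(int) for i in range(3)]
p=r.camera_params("top");sp=r.camera_params("scene")
green=(H>50)&(H<85)&(S>60)
red=((H<8)|(H>172))&(S>150)&(V>90);blue=(H>105)&(H<130)&(S>150);yel=(H>22)&(H<35)&(S>120)
obj=~green
L=[("black",obj,(224,250),.05),("yellow",yel,(340,231),.066),("white",obj,(448,259),.05),("tin_red",red,(389,241),.037),("tin_blue",blue,(273,239),.037),
("pot",obj,(343,163),.02),("tray_red",red,(440,193),.0045),("tray_blue",blue,(243,193),.0045),("w1",obj,(304,211),.03),("w2",obj,(308,261),.03),("w3",obj,(271,288),.03),("loupe",obj,(390,124),.02),("bottle",obj,(182,211),.04)]
for n,m,s,z in L:
    c,st=blob(m,s);X=onz(p,c,z)
    ang=""
    if "tray" in n:
        mm=(m&(np.abs(np.indices(m.shape)[1]-s[0])<25)&(np.abs(np.indices(m.shape)[0]-s[1])<25))
        ys,xs=np.nonzero(mm);W=np.array([onz(p,q,z) for q in zip(xs,ys)]).astype(np.float32);ang=cv2.minAreaRect(W*1000)
    print(n,c.round(1),st[2:],"xy",X.round(3),"R",np.hypot(*X).round(3),ang,"scene px",proj(sp,[*X,z]).round())
cv2.imwrite("pics/crop1.png",cv2.resize(im[100:310,165:475],None,fx=2.5,fy=2.5,interpolation=cv2.INTER_CUBIC))
E
```

```text
black [225.6 250.5] [ 15  11 115] xy [0.409 0.291] R 0.502  scene px [421. 160.]
yellow [339.2 230.8] [11 10 80] xy [ 0.465 -0.003] R 0.465  scene px [303. 164.]
white [447. 259.] [ 18  11 153] xy [ 0.398 -0.286] R 0.49  scene px [196. 152.]
tin_red [388.7 240.9] [ 21  21 339] xy [ 0.444 -0.135] R 0.464  scene px [251. 168.]
tin_blue [273.  239.2] [ 21  21 356] xy [0.442 0.17 ] R 0.474  scene px [373. 171.]
pot [342.9 163.6] [ 33  34 862] xy [ 0.656 -0.013] R 0.657  scene px [291. 231.]
tray_red [438.9 193.3] [ 33  35 949] xy [ 0.582 -0.283] R 0.647 ((582.0757446289062, -283.3106994628906), (86.79522705078125, 88.48409271240234), 82.96359252929688) scene px [180. 210.]
tray_blue [242.  193.2] [ 33  34 969] xy [0.571 0.264] R 0.629 ((570.9017333984375, 264.6219482421875), (87.64578247070312, 87.16604614257812), 6.722315788269043) scene px [415. 215.]
w1 [304.1 210.9] [ 21  23 382] xy [0.521 0.09 ] R 0.528  scene px [340. 191.]
w2 [272.9 239.5] [ 23  22 382] xy [0.442 0.171] R 0.474  scene px [374. 173.]
w3 [272.9 239.5] [ 23  22 382] xy [0.442 0.171] R 0.474  scene px [374. 173.]
loupe [390.3 123.6] [ 13  14 129] xy [ 0.777 -0.147] R 0.791  scene px [219. 268.]
bottle [182.7 210.8] [ 16  13 155] xy [0.512 0.415] R 0.659  scene px [478. 190.]
```

View pics/crop1.png

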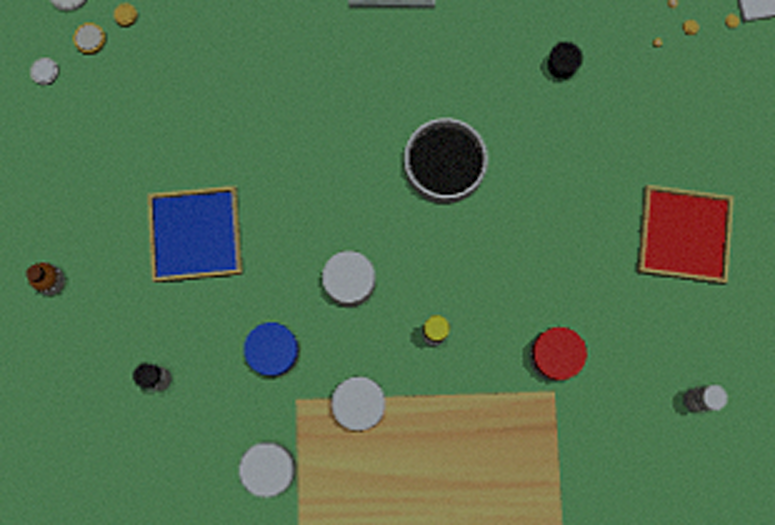

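The crop confirms the choices by lid and cap colour: black cap at (148,376), yellow (436,328), white (714,398), red lid (560,353) and blue lid (270,349). The loupe at (565,60) is the wide black one, the bottle (42,276) is amber, and the white tins are left alone. I'll refine the caps and work out the move to white.

Run:
```python
from h import *
im=cv2.imread("pics/top0.png");g=im.max(2);p=r.camera_params("top")
yy,xx=np.indices(g.shape)
near=lambda s,R:np.hypot(xx-s[0],yy-s[1])<R
c,st=blob((im.min(2)>115)&near((450,259),9),(450,259));print("white",c,st,onz(p,c,.068))
c,st=blob((g<45)&near((224,250),9),(224,250));print("black",c,st,onz(p,c,.066))
c,st=blob((g<60)&near((343,163),18),(343,163));print("potfloor",c,st,onz(p,c,.010))
X=onz(p,blob((im.min(2)>115)&near((450,259),9),(450,259))[0],.068)
print(tocm([*X,.2]))
```

```text
white [450.76056338 258.50704225] [447 254   9  10  71] [ 0.39890222 -0.28963906]
black [223.64634146 249.96341463] [219 246  11  10  82] [0.40967178 0.29200016]
potfloor [343.03479576 162.99394856] [329 149  29  29 661] [ 0.66107608 -0.01417514]
[  3.08  29.4  -27.87]
```

Call:
play_rows(
  series="-1 3 29.4 -27.9 0;-1 3 29.4 -27.9 0;-1 3 29.4 -27.9 0;-1 3 29.4 -27.9 0;-1 3 29.4 -27.9 0;-1 3 29.4 -27.9 0;-1 3 29.4 -27.9 0;-1 3 29.4 -27.9 0;-1 3 29.4 -27.9 0;-1 3 29.4 -27.9 0",
  force=40,
)

```text
t: 1.35
eef_pos: [0.398, -0.2907, 0.2007]
ee_rot: [[-0.001, 0.955, 0.297], [0.001, 0.297, -0.955], [-1.0, -0.0, -0.002]]
ft_force: [-0.6, -0.1, 0.8]
opening: 0.998
```

Run:
```python
from h import *
s=r.read_state();print(s["t"],s["eef_pos"],s["ee_rot"][:,2],s["joints"].round(1))
p=r.camera_params("wrist");im=r.read_camera("wrist");cv2.imwrite("pics/w1.png",im[:,:,::-1]);print(p)
print(proj(p,[.399,-.29,.07]),proj(p,[.399,-.29,0]))
```

```text
1.35 [ 0.3980221  -0.29074298  0.20074986] [ 0.29653758 -0.95501986 -0.00159188] [ 42.7  12.5 -13.3 113.4   3.4  54.5 -45. ]
{'mtx': array([[298.0322155 ,   0.        , 315.96240425],
       [  0.        , 298.0322155 , 198.03775487],
       [  0.        ,   0.        ,   1.        ]]), 'k1': 0.008778677474780373, 'extrinsics': array([[ 2.96928424e-01, -9.15252209e-01, -2.72299293e-01,
         4.66869634e-01],
       [-9.54899306e-01, -2.84871264e-01, -8.37596477e-02,
        -2.68720347e-01],
       [-9.09041051e-04,  2.84889026e-01, -9.58560075e-01,
         3.44040247e-01],
       [ 0.00000000e+00,  0.00000000e+00,  0.00000000e+00,
         1.00000000e+00]])}
[316.40123675 187.61903912] [316.37131823 172.63567036]
```

View pics/w1.png

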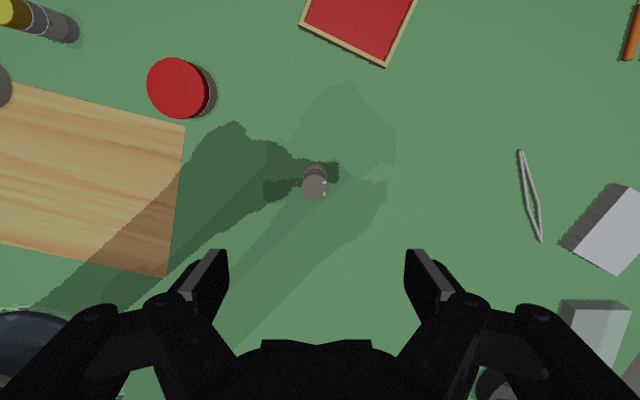

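The wrist picture shows the white cap at about (314,187) against a predicted (316,188), so I'll grasp.

Call:
play_rows(
  series="-1 6 0.1 0 0;-1 11 0.1 0 0;-1 14.5 0.1 0 0;-1 16.6 0.1 0 0;-1 16.6 0.1 0 0;1 16.6 0.1 0 0;1 16.6 0.1 0 0;1 16.6 0.1 0 0;1 16.6 0.1 0 0;1 16.6 0.1 0 0;1 16.6 0.1 0 0;1 16.6 0.1 0 0;1 11 0 0 0;1 6 0 0 0;1 3 0 0 0;1 3 0 0 0",
  force=40,
)

```text
t: 3.4
eef_pos: [0.3993, -0.2914, 0.173]
ee_rot: [[0.003, 0.955, 0.296], [-0.002, 0.296, -0.955], [-1.0, 0.003, 0.003]]
ft_force: [-0.4, -0.0, -0.6]
opening: 0.295
```

Run:
```python
from h import *
s=r.read_state();print(s["t"],s["eef_pos"],s["opening"],s["ft_force"])
p=r.camera_params("wrist");im=r.read_camera("wrist");cv2.imwrite("pics/w2.png",im[:,:,::-1])
C=np.array([.661-.009,-.014-.0156]);print(tocm([*C,.175]))
```

```text
3.4 [ 0.39931383 -0.29140881  0.17298277] 0.29468880357459054 [-0.35617107 -0.0255432  -0.64114217]
[ -0.35  31.98 -17.41]
```

View pics/w2.png

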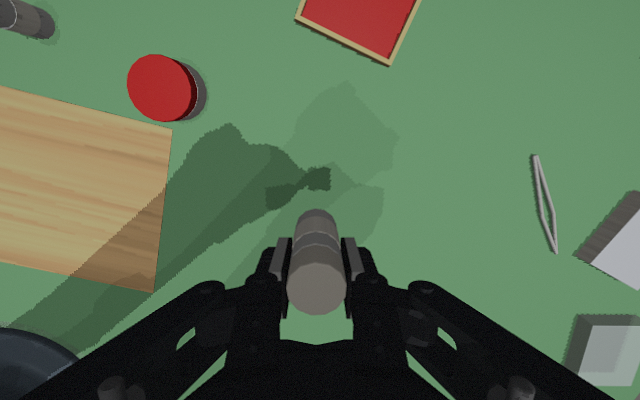

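The tube is held upright, with its cap at (316,290) between the pads. I'm carrying it over the pot and will measure the pot from there.

Call:
play_rows(
  series="1 -2.5 32 -17.4 0;1 -2.5 32 -17.4 0;1 -2.5 32 -17.4 0;1 -2.5 32 -17.4 0;1 -2.5 32 -17.4 0;1 -2.5 32 -17.4 0;1 -2.5 32 -17.4 0;1 -2.5 32 -17.4 0;1 -2.5 32 -17.4 0",
)

```text
t: 4.58
eef_pos: [0.651, -0.0317, 0.1954]
ee_rot: [[-0.002, 0.956, 0.294], [-0.001, 0.294, -0.956], [-1.0, -0.002, 0.0]]
ft_force: [-0.3, 0.2, -0.2]
opening: 0.293
```

Run:
```python
from h import *
s=r.read_state();print(s["t"],s["eef_pos"],s["opening"],s["ft_force"])
p=r.camera_params("wrist");im=r.read_camera("wrist");cv2.imwrite("pics/w3.png",im[:,:,::-1])
t=s["eef_pos"][2]+.036
for v in(284,288,292): print("captop",v,onz(p,(316,v),t)-s["eef_pos"][:2])
print("pot predicted px",proj(p,[.661,-.014,.026]),proj(p,[.661,-.014,.005]))
```

```text
4.575 [ 0.65099667 -0.03171621  0.19537508] 0.29284168392908755 [-0.34669954  0.22051596 -0.1947258 ]
captop 284 [0.0032661  0.00178508]
captop 288 [0.00146922 0.00123103]
captop 292 [-0.00034315  0.0006722 ]
pot predicted px [303.34798489 165.77593859] [304.08936257 162.37270026]
```

View pics/w3.png

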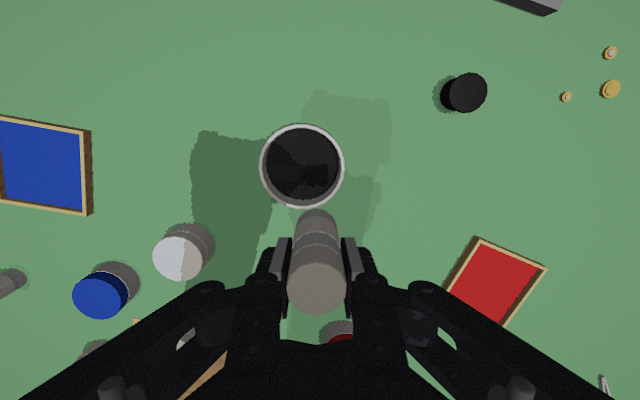

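The whole pot is visible, with its rim centre at about (302,166) against a predicted (303,166). I'll fit the rim and both trays from this frame.

```bash
cat >> h.py <<'E'
def pot(p,im,seed,z=.026):
    """rim centre: fit circle in the rim plane to outer edge of the rim"""
    hsv=cv2.cvtColor(im,cv2.COLOR_RGB2HSV);H,S=hsv[...,0].astype(int),hsv[...,1]
    rim=((S<40)&(hsv[...,2]>90)).astype(np.uint8)
    yy,xx=np.indices(rim.shape);rim[np.hypot(xx-seed[0],yy-seed[1])>55]=0
    ys,xs=np.nonzero(rim);W=np.array([onz(p,q,z) for q in zip(xs,ys)])
    c=onz(p,seed,z)
    for _ in range(5):
        d=np.hypot(*(W-c).T);k=(d>.036)&(d<.052)
        A=np.c_[2*W[k],np.ones(k.sum())];q=np.linalg.lstsq(A,(W[k]**2).sum(1),rcond=None)[0];c=q[:2]
    return c,np.sqrt(q[2]+c@c),k.sum()
E
python3 - <<'E'
from h import *
s=r.read_state();p=r.camera_params("wrist");im=cv2.imread("pics/w3.png")[:,:,::-1].copy()
c,R,n=pot(p,im,(302,166));print(c,R,n)
T=c+[-.009,-.0156]
print("target",T,tocm([*T,.0395]))
E
```

```text
[ 0.65859192 -0.01235574] 0.04376630161578687 1124
target [ 0.64959192 -0.02795574] [15.63 -0.02 -0.4 ]
```

Call:
play_rows(
  series="1 5 0 -0.4 0;1 10 0 -0.4 0;1 13.5 0 -0.4 0;1 15 0 -0.4 0;1 15.5 0 -0.4 0;1 15.5 0 -0.4 0;1 15.5 0 -0.4 0;-0.3 15.5 0 -0.4 0;-0.3 15.5 0 -0.4 0;-0.3 15.5 0 -0.4 0;-0.3 15.5 0 -0.4 0;-0.3 11 0 -0.4 0;-1 6 0 -0.4 0;-1 0 0 -0.4 0;-1 0 0 -0.4 0;-1 0 0 -0.4 0",
)

```text
t: 6.62
eef_pos: [0.6496, -0.0279, 0.1955]
ee_rot: [[-0.002, 0.956, 0.294], [-0.001, 0.294, -0.956], [-1.0, -0.002, 0.0]]
ft_force: [-1.0, 0.5, -1.3]
opening: 0.997
```

Run:
```python
from h import *
s=r.read_state();print(s["t"],s["eef_pos"],s["opening"],s["ft_force"])
p=r.camera_params("wrist");im=r.read_camera("wrist");cv2.imwrite("pics/w4.png",im[:,:,::-1])
print(pot(p,im,(302,166)),"exp cap",proj(p,[.6496,-.028,.075]))
print("to yellow",tocm([.465,-.003,.2]))
```

```text
6.625 [ 0.64955567 -0.02793877  0.19548596] 0.9973385477245323 [-1.04534412  0.50730263 -1.27897234]
(array([ 0.65870867, -0.01193629]), np.float64(0.04329747385180816), np.int64(1174)) exp cap [316.73144882 191.46091034]
to yellow [ -0.49 -16.85  -7.8 ]
```

View pics/w4.png

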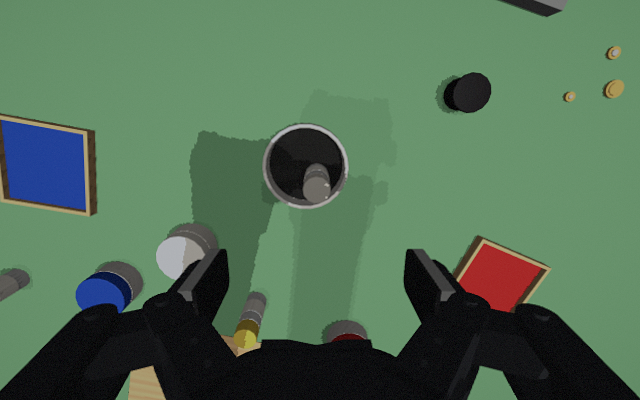

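White stands in the pot, its cap at (316,190) as predicted. Yellow is next, with the jaws turned to lie along x.

Call:
play_rows(
  series="-1 -0.5 -4 -1.5 0;-1 -0.5 -16.8 -7.8 -1.28;-1 -0.5 -16.8 -7.8 -1.28;-1 -0.5 -16.8 -7.8 -1.28;-1 -0.5 -16.8 -7.8 -1.28;-1 -0.5 -16.8 -7.8 -1.28;-1 -0.5 -16.8 -7.8 -1.28;-1 -0.5 -16.8 -7.8 -1.28;-1 -0.5 -16.8 -7.8 -1.28;-1 -0.5 -16.8 -7.8 -1.28;-1 -0.5 -16.8 -7.8 -1.28",
)

```text
t: 8.05
eef_pos: [0.4653, -0.0028, 0.1998]
ee_rot: [[-0.004, -0.007, 1.0], [-0.001, 1.0, 0.007], [-1.0, -0.001, -0.004]]
ft_force: [-0.3, 0.1, -0.2]
opening: 0.997
```

Run:
```python
from h import *
s=r.read_state();print(s["t"],s["eef_pos"],s["ee_rot"].round(3),s["joints"].round())
p=r.camera_params("wrist");im=r.read_camera("wrist");cv2.imwrite("pics/w5.png",im[:,:,::-1])
hsv=cv2.cvtColor(im,cv2.COLOR_RGB2HSV);m=(hsv[...,0]>22)&(hsv[...,0]<35)&(hsv[...,1]>110)
e=proj(p,[.465,-.003,.07]);c,st=blob(m,e);print(e,c,st);X=onz(p,c,.067);print(X,tocm([*X,.0345]))
# tins while here
for n,mm in(("red",((hsv[...,0]<8)|(hsv[...,0]>172))&(hsv[...,1]>150)&(hsv[...,2]>90)),("blue",(hsv[...,0]>105)&(hsv[...,0]<130)&(hsv[...,1]>150))):
    k=blob(mm,proj(p,[.443,-.135 if n=="red" else .17,.04]));print(n,k,onz(p,k[0],.04))
```

```text
8.05 [ 0.46534037 -0.00283268  0.19978698] [[-0.004 -0.007  1.   ]
 [-0.001  1.     0.007]
 [-1.    -0.001 -0.004]] [ 26.  12. -35. 116.   9.  55. -13.]
[316.50259971 189.93134128] [317.24013158 187.38157895] [304 173  27  29 608]
[ 0.46568819 -0.00127813] [16.54  0.16  0.09]
red (array([298.55555556, 290.4212963 ]), array([ 276,  270,   46,   42, 1512], dtype=int32)) [ 0.44496676 -0.13285842]
blue (array([294.51172191,  11.22716249]), array([ 264,    0,   60,   28, 1237], dtype=int32)) [0.44416255 0.15365065]
```

Call:
play_rows(
  series="-1 6 0.1 0.1 0;-1 11 0.1 0.1 0;-1 14.5 0.1 0.1 0;-1 16.5 0.1 0.1 0;-1 16.5 0.1 0.1 0;1 16.5 0.1 0.1 0;1 16.5 0.1 0.1 0;1 16.5 0.1 0.1 0;1 16.5 0.1 0.1 0;1 16.5 0.1 0.1 0;1 16.5 0.1 0.1 0;1 11 0.1 0.1 0;1 5 0.1 0.1 0;1 0 0.5 4 0;1 0 0.5 10 0;1 0 0.5 16 0;1 0 0.5 18.4 0;1 0 0.5 18.4 0;1 0 0.5 18.4 0",
)

```text
t: 10.48
eef_pos: [0.6481, 0.0036, 0.1988]
ee_rot: [[-0.006, -0.007, 1.0], [-0.001, 1.0, 0.007], [-1.0, -0.001, -0.006]]
ft_force: [0.1, 0.2, -0.8]
opening: 0.29
```

Run:
```python
from h import *
s=r.read_state();print(s["t"],s["eef_pos"],s["ee_rot"].round(3),s["opening"])
p=r.camera_params("wrist");im=r.read_camera("wrist");cv2.imwrite("pics/w6.png",im[:,:,::-1])
print(tocm([.6497,.0035,.0395]))
hsv=cv2.cvtColor(im,cv2.COLOR_RGB2HSV);m=(hsv[...,0]>22)&(hsv[...,0]<35)&(hsv[...,1]>110)
c,st=blob(m,(316,290));print(c,st,onz(p,c,s["eef_pos"][2]+.032))
```

```text
10.475 [0.64814973 0.00362518 0.19875986] [[-0.006 -0.007  1.   ]
 [-0.001  1.     0.007]
 [-1.    -0.001 -0.006]] 0.2898161024160077
[15.95  0.02  0.24]
[315.99257279 281.90968509] [ 286  247   61   70 3366] [0.64782071 0.00658186]
```

View pics/w6.png

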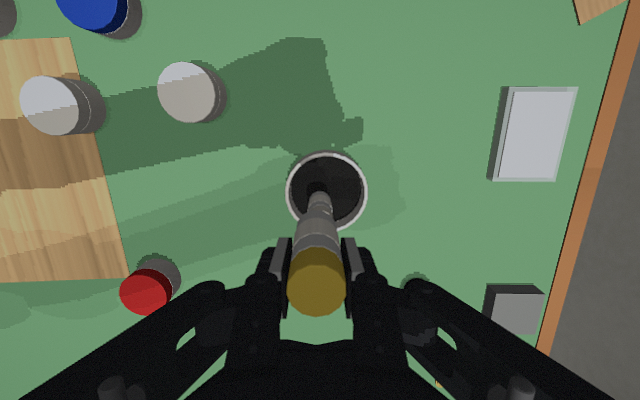

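Call:
play_rows(
  series="1 5 0 0.2 0;1 10 0 0.2 0;1 13.5 0 0.2 0;1 15.2 0 0.2 0;1 15.8 0 0.2 0;1 15.8 0 0.2 0;1 15.8 0 0.2 0;-0.3 15.8 0 0.2 0;-0.3 15.8 0 0.2 0;-0.3 15.8 0 0.2 0;-0.3 15.8 0 0.2 0;-0.3 11 0 0.2 0;-1 6 0 0.2 0;-1 0 0 0.2 0;-1 0 0 0.2 0;-1 0 0 0.2 0",
)

```text
t: 12.52
eef_pos: [0.6496, 0.0033, 0.1987]
ee_rot: [[-0.006, -0.007, 1.0], [-0.002, 1.0, 0.007], [-1.0, -0.002, -0.006]]
ft_force: [-0.4, -1.2, -2.0]
opening: 0.998
```

Run:
```python
from h import *
s=r.read_state();print(s["t"],s["eef_pos"],s["opening"],s["ft_force"])
p=r.camera_params("wrist");im=r.read_camera("wrist");cv2.imwrite("pics/w7.png",im[:,:,::-1])
hsv=cv2.cvtColor(im,cv2.COLOR_RGB2HSV);m=(hsv[...,0]>22)&(hsv[...,0]<35)&(hsv[...,1]>110)
c,st=blob(m,(316,190));print(c,st,onz(p,c,.073),proj(p,[.6497,.0035,.073]), "white exp",proj(p,[.6496,-.028,.075]))
print("to black",tocm([.41,.292,.2]))
```

```text
12.525 [0.64961717 0.0033242  0.19869056] 0.9981143328538428 [-0.41021663 -1.1503278  -1.96905403]
[316.8556231  189.60334347] [303 175  29  30 658] [0.64944063 0.00446458] [317.12407277 190.60234357] white exp [316.72423049 222.85228441]
to black [ -0.09  29.06 -23.71]
```

View pics/w7.png

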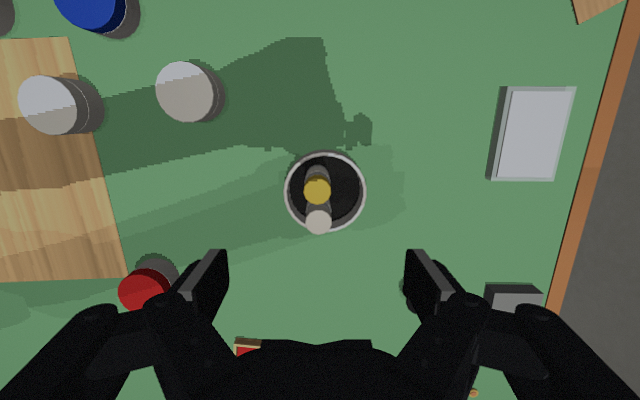

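Yellow at (317,190) and white at (318,222) both stand in the pot. On to black.

Call:
play_rows(
  series="-1 -0.1 29 -23.7 0;-1 -0.1 29 -23.7 0;-1 -0.1 29 -23.7 0;-1 -0.1 29 -23.7 0;-1 -0.1 29 -23.7 0;-1 -0.1 29 -23.7 0;-1 -0.1 29 -23.7 0;-1 -0.1 29 -23.7 0;-1 -0.1 29 -23.7 0;-1 -0.1 29 -23.7 0",
)

```text
t: 13.82
eef_pos: [0.4109, 0.2902, 0.1996]
ee_rot: [[-0.008, -0.005, 1.0], [-0.002, 1.0, 0.005], [-1.0, -0.002, -0.008]]
ft_force: [-0.4, 0.4, 0.5]
opening: 0.997
```

Run:
```python
from h import *
s=r.read_state();print(s["t"],s["eef_pos"],s["ee_rot"].round(3),s["joints"].round())
p=r.camera_params("wrist");im=r.read_camera("wrist");cv2.imwrite("pics/w8.png",im[:,:,::-1])
e=proj(p,[.41,.292,.07]);yy,xx=np.indices(im.shape[:2])
m=(im.max(2)<45)&(np.hypot(xx-e[0],yy-e[1])<30);c,st=blob(m,e);print(e,c,st);X=onz(p,c,.067);print(X,tocm([*X,.0345]))
```

```text
13.825 [0.41087437 0.29021929 0.19963169] [[-0.008 -0.005  1.   ]
 [-0.002  1.     0.005]
 [-1.    -0.002 -0.008]] [ -5.  18. -42. 111.  14.  57. -53.]
[316.48468875 187.78813708] [317.34137931 183.20517241] [305 170  26  28 580]
[0.41077847 0.29572443] [16.52  0.56  0.14]
```

View pics/w8.png

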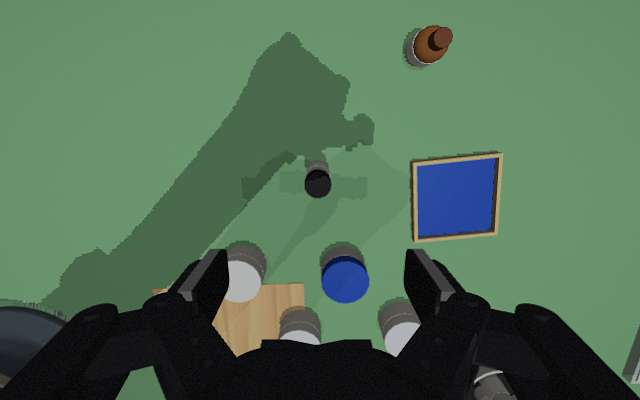

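Black's cap is at (317,183). The blue tin at (345,280) and the trays are clear of it. I'll grasp with the tool about 3 mm off centre, to leave finger room in the pot.

Call:
play_rows(
  series="-1 6 0.7 0.1 0;-1 11 0.7 0.1 0;-1 14.5 0.7 0.1 0;-1 16.5 0.7 0.1 0;-1 16.5 0.7 0.1 0;1 16.5 0.7 0.1 0;1 16.5 0.7 0.1 0;1 16.5 0.7 0.1 0;1 16.5 0.7 0.1 0;1 16.5 0.7 0.1 0;1 16.5 0.7 0.1 0;1 11 0.7 0.1 0;1 5 0.7 0.1 0;1 -1 0.7 0.1 0;1 -1 0.7 0.1 0",
)

```text
t: 15.75
eef_pos: [0.4138, 0.2997, 0.2144]
ee_rot: [[0.0, -0.005, 1.0], [0.003, 1.0, 0.005], [-1.0, 0.003, 0.0]]
ft_force: [0.3, -0.9, -0.5]
opening: 0.29
```

Run:
```python
from h import *
s=r.read_state();print(s["t"],s["eef_pos"],s["opening"])
print(tocm([.655+.02,-.012,.21]))
```

```text
15.75 [0.41384693 0.29971837 0.21436178] 0.28991307412362594
[  0.34 -31.3   25.97]
```

Call:
play_rows(
  series="1 0 -4 4 0;1 0 -31.3 26.5 1.57;1 0 -31.3 26.5 1.57;1 0 -31.3 26.5 1.57;1 0 -31.3 26.5 1.57;1 0 -31.3 26.5 1.57;1 0 -31.3 26.5 1.57;1 0 -31.3 26.5 1.57;1 0 -31.3 26.5 1.57;1 0 -31.3 26.5 1.57;1 0 -31.3 26.5 1.57;1 0 -31.3 26.5 1.57;1 0 -31.3 26.5 1.57",
)

```text
t: 17.38
eef_pos: [0.6801, -0.012, 0.213]
ee_rot: [[-0.0, 1.0, 0.006], [0.003, 0.006, -1.0], [-1.0, -0.0, -0.003]]
ft_force: [0.1, 0.3, -0.5]
opening: 0.295
```

Run:
```python
from h import *
s=r.read_state();print(s["t"],s["eef_pos"],s["ee_rot"].round(3),s["opening"],s["joints"].round())
p=r.camera_params("wrist");im=r.read_camera("wrist");cv2.imwrite("pics/w9.png",im[:,:,::-1])
print(tocm([.680,-.012,.0395]))
z=s["eef_pos"][2]+.036
for v in range(270,310,5): print(v,s["ee_rot"][:,1][:2]@(onz(p,(316,v),z)-s["eef_pos"][:2]))
```

```text
17.375 [ 0.68014684 -0.01200538  0.21302112] [[-0.     1.     0.006]
 [ 0.003  0.006 -1.   ]
 [-1.    -0.    -0.003]] 0.29499635604506735 [  7.  29. -14.  88.   7.  64. -98.]
[17.37 -0.03  0.05]
270 0.009829824897001897
275 0.007548592290844289
280 0.0052432057005779254
285 0.0029133138029834374
290 0.0005585584418544398
295 -0.001821425542371782
300 -0.00422701048810416
305 -0.006658576093387496
```

View pics/w9.png

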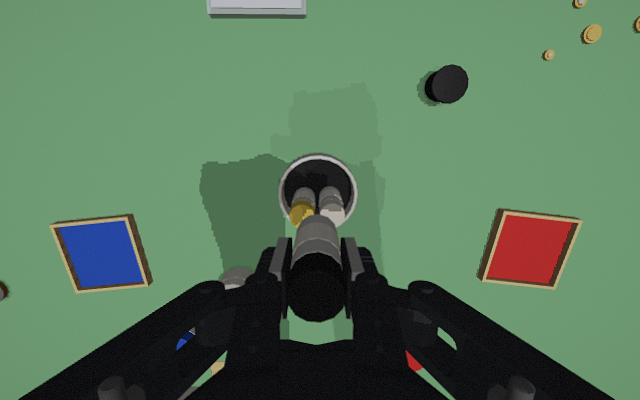

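Black is held over the free part of the pot, with yellow at (302,213) and white at (332,215) standing behind it. Both trays are visible too. Lowering.

Call:
play_rows(
  series="1 5 0 0 0;1 10 0 0 0;1 14 0 0 0;1 16.5 0 0 0;1 17.3 0 0 0;1 17.3 0 0 0;1 17.3 0 0 0;-0.1 17.3 0 0 0;-0.1 17.3 0 0 0;-0.1 17.3 0 0 0;-0.1 17.3 0 0 0;-0.1 12 0 0 0;-1 7 0 0 0;-1 1 0 0 0;-1 1 0 0 0;-1 1 0 0 0",
)

```text
t: 19.42
eef_pos: [0.6797, -0.0121, 0.2029]
ee_rot: [[-0.0, 1.0, 0.006], [0.003, 0.006, -1.0], [-1.0, -0.0, -0.003]]
ft_force: [-0.2, -0.9, -1.0]
opening: 1.002
```

Run:
```python
from h import *
s=r.read_state();print(s["t"],s["eef_pos"],s["opening"],s["ft_force"])
p=r.camera_params("wrist");im=r.read_camera("wrist");cv2.imwrite("pics/w10.png",im[:,:,::-1])
hsv=cv2.cvtColor(im,cv2.COLOR_RGB2HSV);H,S,V=[hsv[...,i].astype(int) for i in range(3)]
for n,mm in(("red",((H<8)|(H>172))&(S>150)&(V>90)),("blue",(H>105)&(H<130)&(S>150))):
    e=proj(p,[.582,-.283,.0045] if n=="red" else [.571,.264,.0045]);c,st=blob(mm,e)
    lab=cv2.connectedComponents(mm.astype(np.uint8))[1];ys,xs=np.nonzero(lab==lab[int(c[1]),int(c[0])])
    W=np.array([onz(p,q,.0045) for q in zip(xs,ys)],np.float32)
    print(n,st,cv2.minAreaRect(W*1000),onz(p,c,.0045))
print("to tin_red",tocm([.445,-.134,.2]))
```

```text
19.425 [ 0.67974909 -0.01207954  0.20287516] 1.0018834380374324 [-0.17079788 -0.91596514 -0.98707267]
red [ 491  218   89   70 4346] ((579.577880859375, -285.0289001464844), (85.03031158447266, 88.33719635009766), 83.1343994140625) [ 0.58156925 -0.28492837]
blue [  52  224   86   68 4110] ((568.5758056640625, 267.0672912597656), (86.86042785644531, 83.78165435791016), 6.622897624969482) [0.57042593 0.26709798]
to tin_red [  0.19 -23.5   12.04]
```

View pics/w10.png

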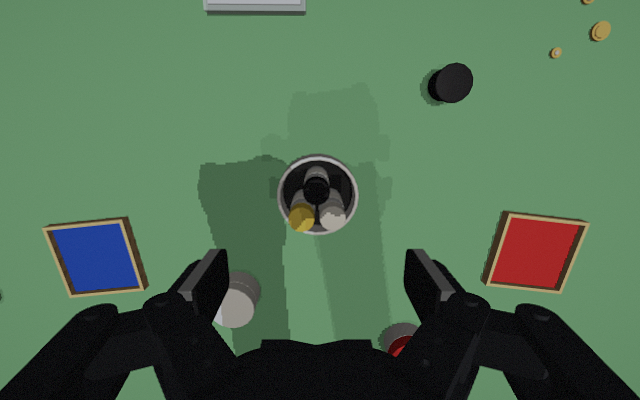

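All three tubes stand in a triangle in the pot: black (316,190), yellow (302,217), white (333,216). Next is the red tin.

Call:
play_rows(
  series="-1 0.2 -23.5 12 0;-1 0.2 -23.5 12 0;-1 0.2 -23.5 12 0;-1 0.2 -23.5 12 0;-1 0.2 -23.5 12 0;-1 0.2 -23.5 12 0;-1 0.2 -23.5 12 0;-1 0.2 -23.5 12 0;-1 0.2 -23.5 12 0",
)

```text
t: 20.6
eef_pos: [0.4457, -0.1329, 0.1997]
ee_rot: [[-0.003, 1.0, 0.007], [0.004, 0.007, -1.0], [-1.0, -0.003, -0.004]]
ft_force: [0.5, -1.0, 0.7]
opening: 0.999
```

Run:
```python
from h import *
s=r.read_state();print(s["t"],s["eef_pos"],s["ee_rot"].round(3),s["joints"].round())
p=r.camera_params("wrist");im=r.read_camera("wrist");cv2.imwrite("pics/w11.png",im[:,:,::-1])
hsv=cv2.cvtColor(im,cv2.COLOR_RGB2HSV);H,S,V=[hsv[...,i].astype(int) for i in range(3)]
m=((H<8)|(H>172))&(S>150)&(V>60);e=proj(p,[.445,-.134,.04]);c,st=blob(m,e);X=onz(p,c,.038);print(e,c,st,X,tocm([*X,.012]))
```

```text
20.6 [ 0.44569971 -0.13290277  0.19973129] [[-0.003  1.     0.007]
 [ 0.004  0.007 -1.   ]
 [-1.    -0.003 -0.004]] [ 23.  10. -13. 117.   3.  54. -81.]
[318.07434067 181.89873865] [318.064637   180.72177986] [ 292  155   53   53 2135] [ 0.44578608 -0.13398912] [18.78  0.08  0.16]
```

View pics/w11.png

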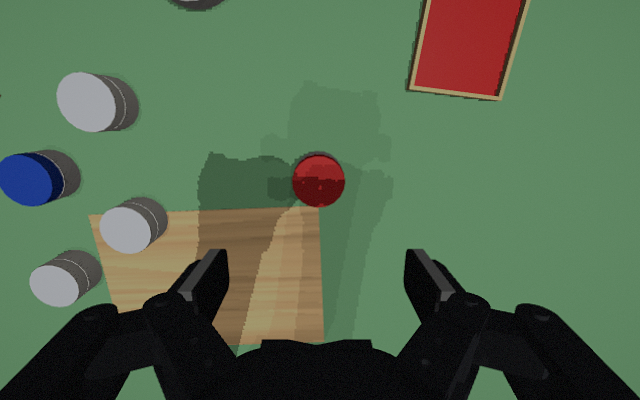

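The red lid is centred at (318,181), clear of the fingers. Grasping.

Call:
play_rows(
  series="-1 6 0.1 0.1 0;-1 12 0.1 0.1 0;-1 16.5 0.1 0.1 0;-1 18.5 0.1 0.1 0;-1 19.4 0.1 0.1 0;-1 19.4 0.1 0.1 0;1 19.4 0.1 0.1 0;1 19.4 0.1 0.1 0;1 19.4 0.1 0.1 0;1 19.4 0.1 0.1 0;1 19.4 0.1 0.1 0;1 14 0.1 0.1 0;1 9 0.1 0.1 0;1 9 0.1 0.1 0;1 9 0.1 0.1 0",
)

```text
t: 22.52
eef_pos: [0.4457, -0.1338, 0.1097]
ee_rot: [[-0.003, 1.0, 0.007], [0.003, 0.007, -1.0], [-1.0, -0.003, -0.003]]
ft_force: [-0.6, 1.1, -1.6]
opening: 0.646
```

Run:
```python
from h import *
s=r.read_state();print(s["t"],s["eef_pos"],s["ee_rot"].round(3),s["opening"],s["ft_force"])
print(tocm([.581,-.284,.12]))
```

```text
22.525 [ 0.44571152 -0.13377449  0.10973765] [[-0.003  1.     0.007]
 [ 0.003  0.007 -1.   ]
 [-1.    -0.003 -0.003]] 0.6461988063769454 [-0.64789624  1.05035527 -1.64846271]
[-1.11 13.42 15.11]
```

Call:
play_rows(
  series="1 -1.1 13.4 15.1 0.12;1 -1.1 13.4 15.1 0.12;1 -1.1 13.4 15.1 0.12;1 -1.1 13.4 15.1 0.12;1 -1.1 13.4 15.1 0.12;1 -1.1 13.4 15.1 0.12;1 -1.1 13.4 15.1 0.12",
)

```text
t: 23.4
eef_pos: [0.58, -0.2823, 0.1197]
ee_rot: [[-0.004, 0.994, -0.111], [0.004, -0.111, -0.994], [-1.0, -0.004, -0.004]]
ft_force: [0.1, -0.6, -1.3]
opening: 0.64
```

Run:
```python
from h import *
s=r.read_state();print(s["t"],s["eef_pos"],s["ee_rot"].round(3),s["opening"],s["ft_force"])
print(tocm([.581,-.284,.0105]))
p=r.camera_params("wrist");im=r.read_camera("wrist");cv2.imwrite("pics/w12.png",im[:,:,::-1])
```

```text
23.4 [ 0.57998249 -0.28230453  0.11970713] [[-0.004  0.994 -0.111]
 [ 0.004 -0.111 -0.994]
 [-1.    -0.004 -0.004]] 0.6400109777843558 [ 0.05621354 -0.57250502 -1.29303668]
[10.92  0.17  0.2 ]
```

View pics/w12.png

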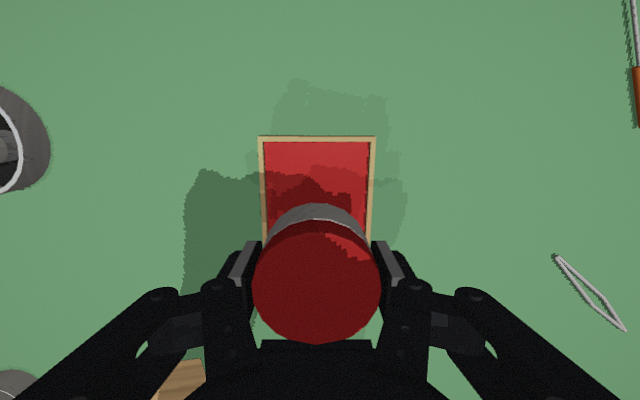

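Call:
play_rows(
  series="1 5 0.2 0.2 0;1 8.5 0.2 0.2 0;1 10.2 0.2 0.2 0;1 10.8 0.2 0.2 0;1 10.9 0.2 0.2 0;1 10.9 0.2 0.2 0;-0.55 10.9 0.2 0.2 0;-0.55 10.9 0.2 0.2 0;-0.55 10.9 0.2 0.2 0;-0.55 10.9 0.2 0.2 0;-0.55 6 0.2 0.2 0;-1 1 0.2 0.2 0;-1 -6 0.2 0.2 0;-1 -8 0.2 0.2 0;-1 -8 0.2 0.2 0;-1 -8 0.2 0.2 0",
)

```text
t: 25.45
eef_pos: [0.5814, -0.2848, 0.1986]
ee_rot: [[-0.006, 0.994, -0.111], [0.004, -0.111, -0.994], [-1.0, -0.006, -0.004]]
ft_force: [-0.1, -0.1, -0.1]
opening: 1.001
```

Run:
```python
from h import *
s=r.read_state();print(s["t"],s["eef_pos"],s["opening"],s["ft_force"])
p=r.camera_params("wrist");im=r.read_camera("wrist");cv2.imwrite("pics/w13.png",im[:,:,::-1])
print(proj(p,[.581,-.284,.0445]),"to pot-left wp",tocm([.6,.05,.2]),"blue",tocm([.443,.171,.2]))
```

```text
25.45 [ 0.58136996 -0.28481277  0.19859819] 1.0009302934604924 [-0.05416588 -0.14392295 -0.093731  ]
[316.30218561 182.39255627] to pot-left wp [ -0.05  -1.86 -33.48] blue [  0.12 -18.81 -43.75]
```

View pics/w13.png

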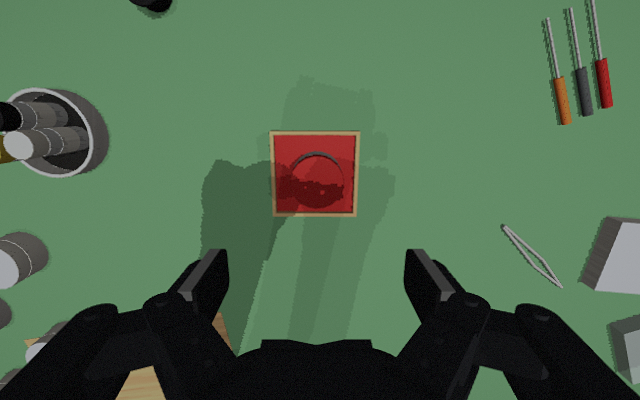

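The red tin sits flat in the red tray, lid at (316,182) as predicted. On to the blue tin, turning the jaws to match the blue tray.

Call:
play_rows(
  series="-1 0.1 -2 -6 0;-1 0.1 -18.8 -43.7 -1.8;-1 0.1 -18.8 -43.7 -1.8;-1 0.1 -18.8 -43.7 -1.8;-1 0.1 -18.8 -43.7 -1.8;-1 0.1 -18.8 -43.7 -1.8;-1 0.1 -18.8 -43.7 -1.8;-1 0.1 -18.8 -43.7 -1.8;-1 0.1 -18.8 -43.7 -1.8;-1 0.1 -18.8 -43.7 -1.8;-1 0.1 -18.8 -43.7 -1.8;-1 0.1 -18.8 -43.7 -1.8;-1 0.1 -18.8 -43.7 -1.8;-1 0.1 -18.8 -43.7 -1.8;-1 0.1 -18.8 -43.7 -1.8",
)

```text
t: 27.38
eef_pos: [0.443, 0.1705, 0.2001]
ee_rot: [[-0.007, -0.117, 0.993], [0.005, 0.993, 0.117], [-1.0, 0.006, -0.006]]
ft_force: [0.1, -0.6, 0.1]
opening: 1.003
```

Run:
```python
from h import *
s=r.read_state();print(s["t"],s["eef_pos"],s["ee_rot"].round(3),s["joints"].round())
p=r.camera_params("wrist");im=r.read_camera("wrist");cv2.imwrite("pics/w14.png",im[:,:,::-1])
hsv=cv2.cvtColor(im,cv2.COLOR_RGB2HSV);H,S,V=[hsv[...,i].astype(int) for i in range(3)]
m=(H>105)&(H<130)&(S>150);e=proj(p,[.443,.171,.04]);c,st=blob(m,e);X=onz(p,c,.038);print(e,c,st,X,tocm([*X,.0055]))
```

```text
27.375 [0.44298947 0.17050282 0.20013863] [[-0.007 -0.117  0.993]
 [ 0.005  0.993  0.117]
 [-1.     0.006 -0.006]] [  9.  14. -41. 114.  11.  55. -30.]
[317.09892517 182.72183558] [317.55778192 181.09785648] [ 292  155   52   53 2146] [0.44332578 0.17232627] [19.47  0.07  0.17]
```

View pics/w14.png

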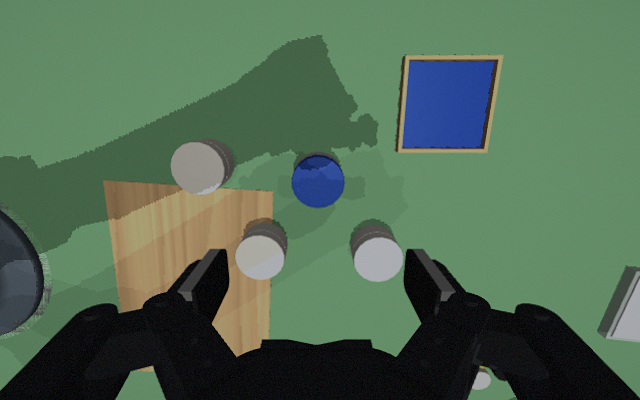

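The blue lid is at (318,181). The white look-alikes at (198,167), (262,255) and (377,255) are clear of the finger positions. I'll turn 0.2 rad so the left finger misses the board corner at (272,188).

Call:
play_rows(
  series="-1 6 0.1 0.1 0.2;-1 12 0.1 0.1 0.2;-1 16.5 0.1 0.1 0.2;-1 18.5 0.1 0.1 0.2;-1 19.4 0.1 0.1 0.2;-1 19.4 0.1 0.1 0.2;1 19.4 0.1 0.1 0.2;1 19.4 0.1 0.1 0.2;1 19.4 0.1 0.1 0.2;1 19.4 0.1 0.1 0.2;1 19.4 0.1 0.1 0.2;1 14 0.1 0.1 0.2;1 8 0.1 0.1 0.2;1 8 0.1 0.1 0;1 8 0.1 0.1 0",
)

```text
t: 29.3
eef_pos: [0.4436, 0.1717, 0.1211]
ee_rot: [[-0.005, -0.115, 0.993], [0.005, 0.993, 0.115], [-1.0, 0.005, -0.004]]
ft_force: [-0.0, 0.3, -1.3]
opening: 0.641
```

Run:
```python
from h import *
s=r.read_state();print(s["t"],s["eef_pos"],s["ee_rot"].round(3),s["opening"],s["ft_force"])
print(tocm([.570,.266,.12]))
```

```text
29.3 [0.44363162 0.17167026 0.12107869] [[-0.005 -0.115  0.993]
 [ 0.005  0.993  0.115]
 [-1.     0.005 -0.004]] 0.6412831113778926 [-0.00322556  0.32133422 -1.28309005]
[ 0.1   7.92 13.64]
```

Call:
play_rows(
  series="1 0.1 7.9 13.6 0;1 0.1 7.9 13.6 0;1 0.1 7.9 13.6 0;1 0.1 7.9 13.6 0;1 0.1 7.9 13.6 0;1 0.1 7.9 13.6 0",
)

```text
t: 30.05
eef_pos: [0.5686, 0.2647, 0.1196]
ee_rot: [[-0.006, -0.114, 0.993], [0.004, 0.993, 0.114], [-1.0, 0.004, -0.005]]
ft_force: [0.5, 0.7, -1.1]
opening: 0.64
```

Run:
```python
from h import *
s=r.read_state();print(s["t"],s["eef_pos"],s["ee_rot"].round(3),s["opening"],s["ft_force"])
print(tocm([.570,.266,.0105]))
p=r.camera_params("wrist");im=r.read_camera("wrist");cv2.imwrite("pics/w15.png",im[:,:,::-1])
print([proj(p,[.570,.266,.012]+np.array([a*np.cos(.115)-b*np.sin(.115),a*np.sin(.115)+b*np.cos(.115),0])).round() for a in(-.049,.049) for b in(.049,)])
hsv=cv2.cvtColor(im,cv2.COLOR_RGB2HSV);H,S,V=[hsv[...,i].astype(int) for i in range(3)]
m=(H>105)&(H<130)&(S>150);m[190:]=0;ys,xs=np.nonzero(m);print("lining x",np.percentile(xs,[1,99]),"top row",ys.min(), "mid",onz(p,(xs.mean(),ys.min()),.0045))
```

```text
30.05 [0.5686281  0.26472236 0.11959364] [[-0.006 -0.114  0.993]
 [ 0.004  0.993  0.114]
 [-1.     0.004 -0.005]] 0.640428251943615 [ 0.45381612  0.74878151 -1.12360561]
[10.91  0.07  0.21]
[array([260., 139.]), array([378., 139.])]
lining x [270. 369.] top row 148 mid [0.56583487 0.30645999]
```

Call:
play_rows(
  series="1 5 0 0.2 0;1 8.5 0 0.2 0;1 10.2 0 0.2 0;1 10.8 0 0.2 0;1 10.9 0 0.2 0;1 10.9 0 0.2 0;-0.55 10.9 0 0.2 0;-0.55 10.9 0 0.2 0;-0.55 10.9 0 0.2 0;-0.55 10.9 0 0.2 0;-0.55 6 0 0.2 0;-1 1 0 0.2 0;-1 -6 0 0.2 0;-1 -10 0 0.2 0;-1 -13 0 0.2 0;-1 -13 0 0.2 0;-1 -13 0 0.2 0",
)

```text
t: 32.22
eef_pos: [0.571, 0.264, 0.2486]
ee_rot: [[-0.007, -0.114, 0.993], [0.003, 0.993, 0.114], [-1.0, 0.003, -0.007]]
ft_force: [0.2, 0.1, 0.1]
opening: 0.999
```

Run:
```python
from h import *
s=r.read_state();print(s["t"],s["eef_pos"],s["opening"],s["ft_force"])
p=r.camera_params("wrist");im=r.read_camera("wrist");sc=r.read_camera("scene");t=r.read_camera("top")
cv2.imwrite("pics/end.png",np.hstack([cv2.resize(im,(400,250))[:, :],cv2.resize(t,(400,250))])[:,:,::-1])
big=cv2.resize(sc[120:310,130:520],(800,390),interpolation=cv2.INTER_CUBIC)
e=cv2.imread("pics/end.png");e=cv2.resize(e,(800,210)) if 0 else e[:205]
cv2.imwrite("pics/end.png",np.vstack([big[:,:,::-1],e]))
for n,c in(("loupe",(.777,-.147,.02)),("bottle",(.512,.415,.04))):
    pt=r.camera_params("top");hs=cv2.cvtColor(t,cv2.COLOR_RGB2HSV);o=~((hs[...,0]>50)&(hs[...,0]<85)&(hs[...,1]>60));print(n,blob(o,proj(pt,c))[0])
```

```text
32.225 [0.57097009 0.26401954 0.24855928] 0.9985017482282668 [0.15777134 0.13653589 0.10625847]
loupe [390.34351145 123.41984733]
bottle [182.73248408 210.82802548]
```

View pics/end.png

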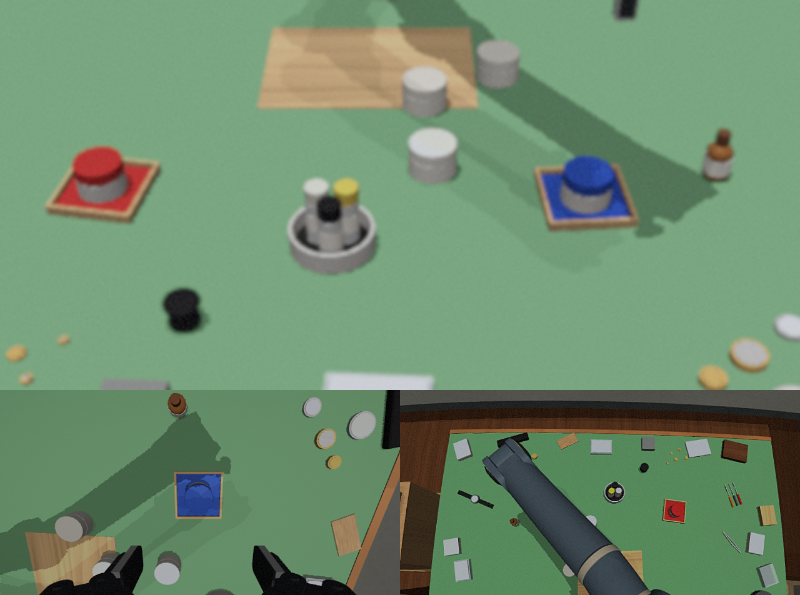

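The final picture shows three upright tubes in the pot near (332,225), the red tin flat in the red tray (100,175) and the blue tin flat in the blue tray (587,185). The loupe, bottle and white tins are where they were, so I'm handing in.

```bash
python3 -c "
from cell import r
print(r.close_job())"
```

```text
the job is handed in; nothing more can be done
None
```

The job is done and handed in at about 32 s of the 131 s allowed. I placed the white, yellow and black tubes upright in a triangle in the pot, then set the red tin in the red tray and the blue tin in the blue tray.

- **Final pictures:** all three tubes are upright with small gaps between them, about 5 mm by my figures. Both tins are flat inside their trays, the gripper is open and about 0.25 m above the bench, and the wrist force is close to zero.
- **Left alone:** the oil bottle and the eyeglass are within about 0.2 pixel of where they started in the top view. The white look-alike tins were not touched.
- **Disagreements:** the pot and tray positions differed by 2–3 mm between the top and wrist cameras, and I went with the wrist values or the average. No check failed.
- **Pictures:** I viewed 16, two over the budget of 14.

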